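# Lock the specimen case with the T-key

### The arm

A 6-joint arm with a two-finger parallel gripper is mounted at the origin on the work surface. World frame = base frame: x ahead of the robot, y to its left, z up, the work surface at z = 0. Lengths are in m, angles in rad, forces in N, time in s.
With the tool pointing down it reaches from about 0.3 to 0.775 m from the base axis. Payload 14.6 kg.
Tool frame: the origin (TCP) lies midway between the tips of the shut fingers; the grasp point (between the pads) lies 19 mm behind it; z points along the fingers, y is the line along which they close (so a half turn about z gives the same grasp; the last joint's range is limited). The gripper opens to 85 mm and grips with 20 to 120 N. Pads are 22 mm wide; open, the fingers measure 114 mm over their backs; the gripper's body (76 mm by 85 mm) begins 54 mm behind the grasp point. The pads swing forward as they close: fully open they stand 13 mm farther back than shut.
Start: joints at [1.254, 0.3, 1.521, -0, 1.321, -0.067], TCP at [0.136, 0.533, 0.231] pointing down, gripper open.
Joint ranges: [-3.03, 3.03], [-0.79, 2.21], [0.23, 2.52], [-1.04, 4.18], [0, 3.07], [-2.55, 2.55]. Speed limits (rad/s): [2.22, 2.22, 2.57, 3.14, 3.14, 3.14].

### API

Orientations are given as a unit quaternion [w, x, y, z].
In Python, from station import r gives the robot as it stands.
- The arm moves only by the shell command python3 -m jog 'ROWS' [OPENING] [FORCE]. ROWS is JSON, a list of rows, each a list of 2 entries, a list of its own where there are three numbers: the shift along the tool's x, y, z in m, then the turn about the tool's z in degrees. In form: [[[dx, dy, dz], yaw], ...]. A call has 1 to 20 rows; each row is the pose to reach, as a shift and turn from the pose commanded when the call began, along the tool's axes at that moment; what a row does not reach only later rows make up. A row lasts 1/8 s, in which the tool goes at most 62.5 mm and 10.7 degrees, less where a joint would pass 70% of its speed; a pose out of reach is approached as far as the arm can. A call with a gripper value outside its range is refused whole. OPENING is the gripper command: -1 is shut, 1 is fully open, values between are in proportion, set as the call begins (- or left out, the last holds). The fingers move at their own pace and stop on an object; FORCE is the grip in N (left out, the last holds). Time passes only in rows, so rows that repeat a pose let the fingers close. It gives the time, the measured TCP pose, the force, the opening and the grip force at its end, in the units of the state.
- r.state(): the state, without advancing time (a new reading comes with each control period).
- r.snapshot(name): name is "scene" or "side" or "wrist"; returns (picture, depth): 400x640x3 uint8, red, green, blue; 400x640 float32, m along the optical axis (not along the pixel's ray), 0 where there is no reading.
- r.camera_info(name): a dict with "fx", "fy", "cx", "cy" (pixels), "rvec" (rotation vector, rad) and "tvec" (3), from world to camera coordinates, as OpenCV has them; the wrist camera has in their place "tool_from_camera" (4x4, takes a point from camera to tool coordinates, whose origin is the TCP and whose axes are the flange's). Camera axes: x right, y down, z forward; pixel columns grow to the right and rows downward; lengths in m; the calibration is good to about 2 mm. A picture is of the moment at which its call begins: read the wrist's pose just before it. camera_info takes no time and is no camera call.
- r.job_done(): hands the job in; it is judged then, once.
Trained networks look in the newest picture that a camera, given by its name, has taken for a name from the list of things; names that differ only in an ending like _2 or _b are one class to them, and where a whole thing is asked for, a point or a joint stands for the part that bears it (a point fixed in the world has none). Each returns a list of dicts, best first, with "score" (0 to 1); they miss things now and then, are a little off and sometimes report something else, mostly with a low value. They report only what shows in the picture. A call takes as long as a camera call. They do not tell look-alikes from the thing itself.
- r.search_frame(camera, thing): "point" ([x, y, z] in m, in the coordinates of the camera as it stood for that picture, good to about 4 mm: the middle of the surface that is visible of it).
- r.spot_point(camera, thing): "point" ([x, y, z] in m, in the coordinates of the camera as it stood for that picture, good to about 4 mm: a listed point, or the origin of a listed thing).
The state is a dict: "time": time; "joint_pos": joint angles; "dq": joint speeds; "joint_torque": joint torques, N m; "tcp_pos": TCP position; "orientation": TCP orientation; "ft_force": force on the tool from outside, world axes, zero at the start; "moment": the same for the moment, N m; "gripper_width": opening from 0.0 (shut) to 1.0 (fully open); "grip_force": force on a finger pad.
Only numpy, scipy, OpenCV 4.12 (cv2) and the standard library are available. Lean on these libraries where they do the work, as an engineer would, in place of code of your own. Each camera call takes 0.05 s, during which the arm holds its last target. There are 200 camera calls.

### The job

Lock the wooden specimen case: take the steel T-key off its sloping rest by the shaft, stand it bit down in the keyhole in the lid and let go of it, then take it again from above by its crossbar. Pressing only lightly, so that the sprung driver inside is not pushed far down, turn the key gently back and forth until it drops into the driver's hidden slot; then turn it clockwise (seen from above) as far as it goes, and leave the key standing in the lock. Leave the fossil, rocks, brush, bottle and jar where they are.

Things in the scene. Friction and masses are not known exactly. Their poses are not given: they have to be found in the camera images.
- key: Steel T-key 108 mm long, about 0.15 kg. Origin at the bit's free end, z up the shaft, y along the crossbar. Along z: flat bit 4 (x) by 13 (y) mm, 0 to 9; round pilot diameter 14, 9 to 35; square shaft 12 by 12, 35 to 92; crossbar 12 (x) by 56 (y), 92 to 108. At first it leans in the rest, z 40 deg off vertical towards the rest's +x, crossbar level, its middle flat on a plate.
- key_shaft (a point): Point on the key's axis, 58 mm from the bit's end, axes as the key's. In the rest the key can be taken here only by the shaft, which is free all round from 30 to 88 mm along the key: fingers on the sides facing the key's +y and -y. Let go in the keyhole, the key may lean up to 0.15 rad: open wider than the crossbar before backing away.
- key_crossbar (a point): Centre of the key's crossbar handle, 100 mm from the bit's end, axes as the key's. With the key upright it can be taken from above across its 12 mm thickness (key x).
- rest: Fixed wooden key rest, base 130 by 50 mm, 100 mm tall. Origin on the table under the foot of the key; the key's origin is 20 mm above it and the key rises from there towards the rest's +x.
- keyhole (a point): Centre of the keyhole mouth, level with the face of the steel boss on the case's lid, 80 mm above the table (2 above the lid). Axes as the case's, z up. Upright round hole 15.8 mm in diameter with a 45 deg funnel 26 mm wide, 5 deep. The driver lies 28 mm down: a key not in the slot stands there, loosely, its bit's end 28 mm below this point; in the slot it sinks to 36.5 mm, on a firm floor.
- case: Fixed wooden specimen case 220 (x) by 180 (y) mm, lid 78 mm up. Origin at the centre of its underside; the keyhole is at x = -45 mm, y = 0. A fossil lies on the far half of the lid. The driver's slot (15.2 by 5.6 mm, too deep to see well) at first points anywhere within 1.0 rad either side of the case's y axis; the key's bit, parallel to its crossbar, must match it.
- driver (a joint): How far the sprung driver in the lock is pushed down, m: 0 at rest, at most 0.010. About 3 N starts it, then 0.8 N per mm. Never push it more than 0.007 down (about 8.5 N). It springs back up around the bit when its slot meets it, and the push is gone.
- lock (a joint): Turn of the driver from where it stood at first, rad: 0 at the start (blocked anticlockwise there), grows clockwise seen from above, stop at 1.25 = locked. It turns stiffly (0.09 N m) and stays where left; a key not in the slot slides on it without turning it.
- fossil: Grey fossil lump 60 by 45 mm, about 35 mm high, loose on the far half of the case's lid. Leave alone. Origin under its centre.
- nodule: Brown rock 45 by 52 mm, about 40 mm high, loose on the table on the robot's side of the key rest. Leave alone. Origin under its centre.
- chunk: Grey rock 70 by 60 mm, about 60 mm high, loose on the left of the table. Leave alone. Origin under its centre.
- brush: Brush 170 mm long lying on the table beyond the key rest. Leave alone. Origin under it.
- bottle: White bottle 60 mm in diameter, 130 mm tall, on the right of the table. Leave alone. Origin under its centre.
- jar: Amber jar 64 mm in diameter, 80 mm tall, at the far middle of the table. Leave alone. Origin under its centre.
Things that resemble listed ones, but are neither listed nor needed, are in the scene too. Leave any orange or turquoise look-alike of the key alone.

How it is judged:
On the way:
1. the key stands in the keyhole, at least 20 mm deep and within 0.25 rad of upright, and is let go (horizontal distance between key and keyhole below 0.006 m and z of key in the frame of keyhole below -0.02 m and angle between key's own z axis and vertical below 0.25 rad and contact force between the fingers and key below 0.05 N), for 0.2 s.
At the end, for the whole second after the job is handed in: the lock has been turned clockwise to within 0.15 rad of its stop (joint lock above 1.1 rad), and the key stands still in it, upright within 0.15 rad, its bit in the slot (more than 32 mm below the mouth), let go (value of joint lock above 1.1 rad and z of key in the frame of keyhole below -0.032 m and horizontal distance between key and keyhole below 0.005 m and angle between key's own z axis and vertical below 0.15 rad and linear speed of key below 0.02 m/s and contact force between the fingers and key below 0.05 N); the robot touches nothing.
It fails at once if the sprung driver is pushed down more than 7 mm (value of joint driver above 0.007 m).
It fails at once if the fossil, a rock, the brush, the bottle or the jar is shifted more than 25 mm (distance of any of fossil, nodule, chunk, brush, bottle, jar from where it was at the start of the episode above 0.025 m).
It also fails if it takes over 72 s, if anything falls off the work surface, if the arm or the gripper's body presses on something with over 40 N, if the wrist force passes 120 N, or if a joint passes its speed limit or range.

## Working session

There is one attempt and no reset: what is moved stays moved. The work goes in short steps, Python scripts to look and compute and a shell command to move; the robot and the scene stay as the last step left them, time stands still between calls to the robot, and variables do not carry over. Pictures are saved under pics/ and viewed, at most 10 in all, crops included, and the job is handed in when it is done.

```bash
mkdir -p pics; ls
cat > h.py <<'E'
import numpy as np, cv2
from scipy.spatial.transform import Rotation as R
from station import r
def T_wc(cam, st=None):
    ci=r.camera_info(cam)
    T=np.eye(4)
    if 'rvec' in ci:
        M=cv2.Rodrigues(np.array(ci['rvec'],float))[0]; T[:3,:3]=M.T; T[:3,3]=-M.T@np.array(ci['tvec'],float).ravel(); return T
    st=st or r.state(); q=st['orientation']
    T[:3,:3]=R.from_quat([q[1],q[2],q[3],q[0]]).as_matrix(); T[:3,3]=st['tcp_pos']
    return T@np.array(ci['tool_from_camera'])
def save(name,im): cv2.imwrite('pics/'+name+'.png',im[...,::-1])
def cloud(cam,depth,T):
    ci=r.camera_info(cam); v,u=np.mgrid[:400,:640]
    P=np.stack([(u-ci['cx'])/ci['fx']*depth,(v-ci['cy'])/ci['fy']*depth,depth],-1)
    return P@T[:3,:3].T+T[:3,3]
def pix(cam,T,p):
    ci=r.camera_info(cam); c=np.linalg.inv(T)@np.append(p,1); return (round(c[0]/c[2]*ci['fx']+ci['cx']),round(c[1]/c[2]*ci['fy']+ci['cy']))
E
python3 - <<'E'
from h import *
for c in('scene','side'):
    im,d=r.snapshot(c); save(c,im); np.savez('pics/'+c,im=im,d=d); T=T_wc(c); print(c,T[:3,3],T[:3,2])
    for th in('key','key_shaft','key_crossbar','rest','keyhole','case','nodule','fossil'):
        for x in r.spot_point(c,th)[:3]:
            p=T[:3,:3]@x['point']+T[:3,3]; print(th,round(x['score'],2),p.round(3),pix(c,T,p))
E
```

```text
pics
scene [1.03955892 0.74425103 1.19826494] [-0.31423819 -0.53377894 -0.78506968]
key 0.77 [0.478 0.318 0.013] (417, 285)
key 0.68 [ 0.569 -0.042  0.009] (316, 209)
key 0.56 [0.57  0.125 0.02 ] (347, 247)
key_shaft 0.77 [0.514 0.274 0.011] (396, 279)
key_shaft 0.68 [0.607 0.128 0.069] (337, 244)
key_shaft 0.59 [ 0.527 -0.008  0.005] (334, 212)
key_crossbar 0.55 [0.537 0.245 0.006] (382, 276)
key_crossbar 0.55 [0.489 0.012 0.005] (349, 211)
key_crossbar 0.51 [0.629 0.14  0.099] (333, 244)
rest 0.74 [ 0.565  0.131 -0.002] (350, 252)
keyhole 0.74 [ 0.525 -0.238  0.08 ] (295, 146)
keyhole 0.24 [ 0.566  0.129 -0.   ] (349, 251)
case 0.96 [ 0.569 -0.22   0.002] (287, 173)
case 0.39 [0.565 0.133 0.001] (350, 252)
nodule 0.71 [ 0.486  0.136 -0.002] (374, 241)
nodule 0.52 [ 0.635 -0.246  0.078] (262, 159)
fossil 0.74 [ 0.635 -0.249  0.08 ] (262, 158)
side [-0.01731866  0.93379102  1.00104248] [ 0.41472557 -0.65762462 -0.6289138 ]
key 0.63 [ 0.572 -0.042  0.008] (333, 211)
key 0.6 [0.57  0.128 0.019] (301, 243)
key 0.59 [0.477 0.316 0.007] (290, 308)
key_shaft 0.81 [ 0.525 -0.01   0.006] (341, 223)
key_shaft 0.66 [0.513 0.275 0.004] (287, 292)
key_shaft 0.63 [0.602 0.133 0.064] (289, 228)
key_crossbar 0.73 [0.628 0.136 0.092] (280, 218)
key_crossbar 0.7 [0.534 0.237 0.009] (289, 277)
key_crossbar 0.65 [0.489 0.015 0.005] (347, 233)
rest 0.85 [ 0.565  0.126 -0.001] (303, 249)
keyhole 0.64 [ 0.525 -0.238  0.079] (379, 163)
case 0.95 [ 0.573 -0.224  0.   ] (362, 180)
case 0.38 [ 0.427 -0.508  0.002] (439, 150)
nodule 0.46 [ 0.523 -0.236  0.08 ] (379, 163)
fossil 0.65 [ 0.635 -0.249  0.082] (349, 150)
```

Run:
```python
from h import *
a=np.load('pics/scene.npz')['im'][120:320,220:460];b=np.load('pics/side.npz')['im'][130:330,240:440]
save('m',np.vstack([cv2.resize(a,None,fx=2.5,fy=2.5)[:290*2],])[:500]); save('both',np.hstack([cv2.resize(a[:,:],(430,358)),cv2.resize(b,(358,358))]))
```

```text
(no output)
```

View pics/both.png

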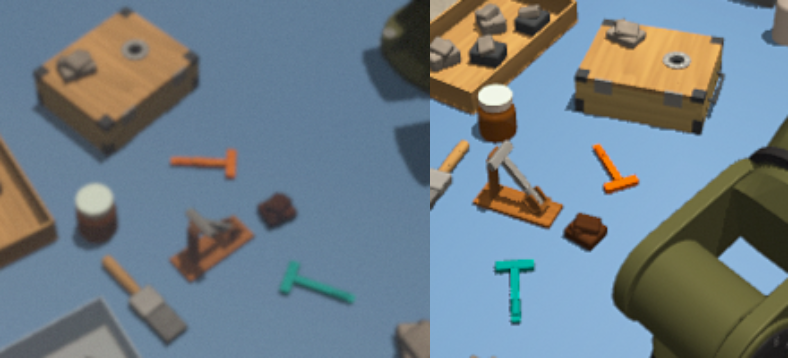

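View pics/scene.png

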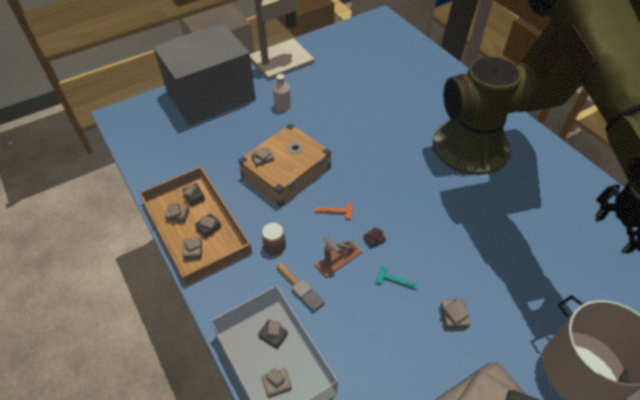

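Look-alikes: orange key at (334,211) and turquoise key at (396,279), both flat on the table. The steel key leans in the rest at (335,244) and matches the description, so I take that one. The tool can only yaw, so I'll measure the key's axis and then go above it.

```bash
cat >> h.py <<'E'
def tool():
    s=r.state(); q=s['orientation']; return np.array(s['tcp_pos']),R.from_quat([q[1],q[2],q[3],q[0]]).as_matrix(),s
def plan(tcp,ydeg):  # shift in tool axes + yaw so that tool y is along world direction ydeg (mod 180)
    p,M,s=tool(); d=M.T@(np.array(tcp)-p); cur=np.degrees(np.arctan2(M[1,1],M[0,1]))
    dy=(ydeg-cur+90)%180-90   # ccw from above
    print('shift',(d*1e3).round(1),'mm; yaw row',round(-dy*np.sign(-M[2,2]),1),'cur ydir',round(cur,1),'j6',round(s['joint_pos'][5],2))
E
python3 - <<'E'
from h import *
p,M,s=tool(); print(p,M.round(3))
o=np.array([.57,.127,.02]);c=np.array([.6285,.138,.096]);v=c-o;print(np.degrees(np.arctan2(v[1],v[0])),np.linalg.norm(v))
plan([.58,.13,.24],100)
E
```

```text
[0.13598092 0.53289789 0.23126365] [[-0.969  0.247  0.   ]
 [ 0.247  0.969 -0.   ]
 [-0.    -0.    -1.   ]]
10.649219659244952 0.09653626261669757
shift [-529.8 -280.6   -8.7] mm; yaw row -24.3 cur ydir 75.7 j6 -0.07
```

```bash
python3 -m jog '[[[-0.06,-0.03,-0.005],-4],[[-0.12,-0.06,-0.01],-8],[[-0.18,-0.09,-0.01],-12],[[-0.24,-0.12,-0.01],-16],[[-0.3,-0.15,-0.01],-20],[[-0.36,-0.18,-0.01],-24],[[-0.42,-0.21,-0.01],-24],[[-0.48,-0.25,-0.01],-24],[[-0.53,-0.28,-0.01],-24],[[-0.53,-0.28,-0.01],-24],[[-0.53,-0.28,-0.01],-24],[[-0.53,-0.28,-0.01],-24]]' 1 40
python3 - <<'E'
from h import *
p,M,s=tool(); T=T_wc('wrist',s); im,d=r.snapshot('wrist'); save('w1',im)
for th in('key','key_shaft','key_crossbar','rest'):
    for x in r.spot_point('wrist',th)[:2]:
        q=T[:3,:3]@x['point']+T[:3,3]; print(th,round(x['score'],2),q.round(4),pix('wrist',T,q))
P=cloud('wrist',d,T); np.savez('pics/w1',P=P,im=im,d=d); print(p,T[:3,3])
E
```

```text
time: 2.4
tcp_pos: [0.58, 0.1309, 0.2411]
orientation: [-0.0, -0.084, 0.996, 0.0]
ft_force: [-0.5, 0.1, -0.5]
gripper_width: 0.999
grip_force: 0.0
key 0.91 [ 0.5752 -0.0403  0.0075] (188, 146)
key 0.8 [0.5659 0.1274 0.026 ] (322, 163)
key_shaft 0.92 [0.605  0.1322 0.0641] (321, 204)
key_crossbar 0.96 [0.5335 0.2402 0.0071] (416, 150)
key_crossbar 0.9 [0.6333 0.1387 0.0927] (322, 238)
rest 0.61 [5.701e-01 1.311e-01 5.000e-04] (325, 164)
[0.57997531 0.13092252 0.24114299] [0.5131417  0.11859831 0.3844022 ]
```

View pics/w1.png

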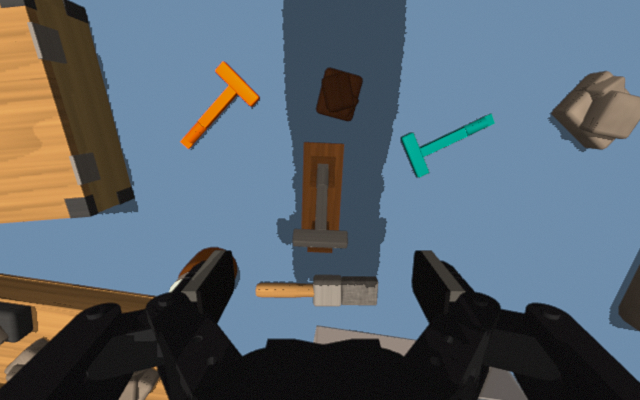

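The wrist view shows the steel key from (322,163) to the crossbar at (320,238). The orange key is at (220,105), the turquoise one at (445,145) and the rock at (340,93). Next I fit the shaft from the depth data.

Run:
```python
from h import *
z=np.load('pics/w1.npz');P=z['P'];im=z['im'].astype(int)
sub=np.zeros((400,640),bool);sub[150:255,285:360]=1
sat=im.max(-1)-im.min(-1)
m=sub&(P[...,2]>.035)&(sat<30)
bar=m.copy();bar[:228]=0; sh=m.copy(); sh[226:]=0; sh[:175]=0
Q=P[sh];c=Q.mean(0);v=np.linalg.svd(Q-c,full_matrices=False)[2][0];v*=np.sign(v[2])
print('shaft n',len(Q),c.round(4),v.round(3),'yaw',np.degrees(np.arctan2(v[1],v[0])),'tilt',np.degrees(np.arccos(v[2])))
B=P[bar];cb=B.mean(0);u=np.linalg.svd(B-cb,full_matrices=False)[2][0];print('bar',len(B),cb.round(4),u.round(3),np.degrees(np.arctan2(u[1],u[0])),np.ptp((B-cb)@u))
for zz in(.06,.066,.07,.075):
    print(zz,(c+v*(zz-c[2])/v[2]).round(4))
```

```text
shaft n 558 [0.5986 0.1316 0.0699] [-0.057 -0.013  0.998] yaw -167.34344168165688 tilt 3.364722784617243
bar 997 [0.6292 0.1353 0.1036] [ 0.375  0.062 -0.925] 9.449443151628694 0.37003776662162136
0.06 [0.5991 0.1317 0.06  ]
0.066 [0.5988 0.1317 0.066 ]
0.07 [0.5986 0.1316 0.07  ]
0.075 [0.5983 0.1316 0.075 ]
```

Run:
```python
from h import *
z=np.load('pics/w1.npz');P=z['P'];im=z['im'].astype(int);d=z['d']
sub=np.zeros((400,640),bool);sub[150:255,285:360]=1
sat=im.max(-1)-im.min(-1)
m=sub&(P[...,2]>.035)&(P[...,2]<.13)&(sat<30)&(d>.1)
for r0 in range(170,252,5):
    k=m[r0:r0+5];Q=P[r0:r0+5][k]
    if len(Q):print(r0,len(Q),Q.mean(0).round(4),(np.ptp(Q,axis=0)*1e3).round(0))
B=P[232:246][m[232:246]]; cb=B.mean(0);w=B[:,:2]-cb[:2];u=np.linalg.svd(w,full_matrices=False)[2][0];print(cb,np.degrees(np.arctan2(u[1],u[0])),np.ptp(w@u))
```

```text
170 46 [0.5747 0.1285 0.0377] [ 5. 12.  7.]
175 55 [0.5793 0.1291 0.0428] [ 6. 12.  9.]
180 58 [0.584  0.1296 0.0482] [ 7. 13.  9.]
185 57 [0.5885 0.1303 0.0534] [ 5. 13. 11.]
190 50 [0.5929 0.1309 0.0595] [ 5. 11.  7.]
195 49 [0.5971 0.1317 0.0646] [ 5. 10.  6.]
200 54 [0.6015 0.132  0.0697] [ 5. 11.  6.]
205 54 [0.6056 0.1326 0.0748] [ 5. 11.  7.]
210 54 [0.6096 0.1332 0.0797] [ 5. 11.  6.]
215 55 [0.6136 0.134  0.0842] [ 5. 11.  6.]
220 56 [0.6176 0.1337 0.089 ] [ 5. 11.  8.]
225 78 [0.623  0.1303 0.0928] [24. 38. 59.]
230 262 [0.6253 0.134  0.0982] [10. 55.  8.]
235 277 [0.6288 0.1352 0.1023] [12. 55.  9.]
240 276 [0.6329 0.1359 0.1052] [14. 55.  6.]
245 125 [0.6377 0.1405 0.1022] [12. 54.  7.]
250 5 [0.646  0.1349 0.0999] [ 2. 18.  3.]
[0.63019446 0.1355343  0.10271207] 99.35625303134474 0.05600155097659991
```

```bash
python3 -c "
from h import *
plan([.602,.1322,.0435],99.2)"
```

```text
shift [-21.8  -2.8 198.1] mm; yaw row 0.5 cur ydir 99.7 j6 -1.58
```

```bash
python3 -m jog '[[[-0.022,-0.003,0.06],0.5],[[-0.022,-0.003,0.12],0.5],[[-0.022,-0.003,0.16],0.5],[[-0.022,-0.003,0.185],0.5],[[-0.022,-0.003,0.198],0.5],[[-0.022,-0.003,0.198],0.5]]' 1 40 && python3 -m jog '[[[0,0,0],0],[[0,0,0],0],[[0,0,0],0],[[0,0,0],0],[[0,0,0],0],[[0,0,0],0]]' -1 40
```

```text
time: 3.4
tcp_pos: [0.6023, 0.1315, 0.0432]
orientation: [-0.0, -0.08, 0.997, -0.0]
ft_force: [-0.5, 0.0, 0.1]
gripper_width: 0.998
grip_force: 0.0
time: 4.15
tcp_pos: [0.6025, 0.1322, 0.0437]
orientation: [0.0, -0.08, 0.997, 0.001]
ft_force: [-1.6, 5.5, 3.2]
gripper_width: 0.128
grip_force: 38.8
```

```bash
python3 -m jog '[[[0.0,0,-0.01],0],[[0.0,0,-0.02],0],[[0,0,-0.04],0],[[0,0,-0.08],0],[[0,0,-0.12],0],[[0,0,-0.12],0]]'
python3 - <<'E'
from h import *
p,M,s=tool(); im,d=r.snapshot('wrist'); im2,_=r.snapshot('side'); save('g1',np.hstack([im[100:400,170:470],cv2.resize(im2[150:300,230:380],(300,300))]))
for c in('side','scene'):
    if c=='scene': r.snapshot(c)
    T=T_wc(c)
    for th in('key','key_shaft','key_crossbar','keyhole'):
        for x in r.spot_point(c,th)[:3]:
            q=T[:3,:3]@x['point']+T[:3,3]; print(c,th,round(x['score'],2),q.round(4))
print(p)
E
```

```text
time: 4.9
tcp_pos: [0.6039, 0.1313, 0.1679]
orientation: [0.003, -0.08, 0.997, 0.0]
ft_force: [0.0, -0.1, -0.9]
gripper_width: 0.132
grip_force: 38.8
side key 0.62 [0.568  0.1243 0.1376]
side key 0.55 [0.479  0.319  0.0057]
side key 0.53 [ 0.5714 -0.0459  0.0094]
side key_shaft 0.71 [0.5101 0.2748 0.0059]
side key_shaft 0.69 [ 0.5263 -0.0099  0.006 ]
side key_shaft 0.64 [0.6035 0.1321 0.1836]
side key_crossbar 0.65 [0.5367 0.2374 0.0077]
side key_crossbar 0.65 [0.4944 0.016  0.005 ]
side key_crossbar 0.59 [0.6293 0.1339 0.2149]
side keyhole 0.96 [ 0.527  -0.2372  0.0776]
scene key 0.69 [0.4805 0.3214 0.0112]
scene key 0.53 [0.5694 0.1244 0.1402]
scene key 0.44 [ 0.5683 -0.0472  0.0076]
scene key_shaft 0.76 [0.5127 0.2737 0.0078]
scene key_shaft 0.6 [ 0.525  -0.0114  0.0093]
scene key_shaft 0.49 [0.6034 0.1285 0.1867]
scene key_crossbar 0.71 [0.5339 0.2424 0.0085]
scene key_crossbar 0.57 [0.6293 0.1356 0.2177]
scene keyhole 0.67 [ 0.5258 -0.2362  0.0798]
[0.6039104  0.13130665 0.16791507]
```

View pics/g1.png

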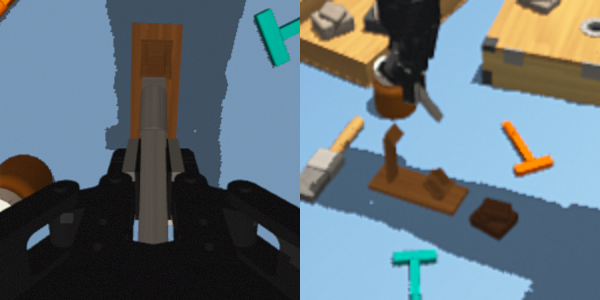

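```bash
python3 -c "
from h import *
plan([.585,-.225,.205],99)"
```

```text
shift [  74.1 -349.   -42. ] mm; yaw row 0.2 cur ydir 99.2 j6 -1.58
```

```bash
python3 -m jog '[[[0,0,-0.02],0],[[0.005,-0.03,-0.042],0],[[0.015,-0.07,-0.042],0],[[0.025,-0.12,-0.042],0],[[0.035,-0.17,-0.042],0],[[0.045,-0.22,-0.042],0],[[0.055,-0.27,-0.042],0],[[0.065,-0.31,-0.042],0],[[0.074,-0.349,-0.042],0],[[0.074,-0.349,-0.042],0],[[0.074,-0.349,-0.042],0],[[0.074,-0.349,-0.042],0]]'
python3 - <<'E'
from h import *
p,M,s=tool(); T=T_wc('wrist',s); im,d=r.snapshot('wrist'); save('w2',im[:, :]); np.savez('pics/w2',im=im,d=d,T=T)
print(p,s['joint_pos'][5])
for th in('key','key_shaft','keyhole'):
    for x in r.spot_point('wrist',th)[:2]:
        q=T[:3,:3]@x['point']+T[:3,3]; print(th,round(x['score'],2),q.round(4),pix('wrist',T,q))
E
```

```text
time: 6.95
tcp_pos: [0.5854, -0.2239, 0.2054]
orientation: [0.0, -0.081, 0.997, 0.0]
ft_force: [0.2, 0.6, -1.2]
gripper_width: 0.135
grip_force: 39.0
[ 0.58539039 -0.22393741  0.20536073] -2.156229333212172
key 0.69 [ 0.5497 -0.2296  0.1879] (325, 177)
key 0.69 [ 0.5724 -0.0401  0.0073] (480, 192)
key_shaft 0.77 [ 0.5256 -0.0089  0.0092] (520, 157)
keyhole 0.67 [ 0.5309 -0.2325  0.0789] (324, 132)
```

View pics/w2.png

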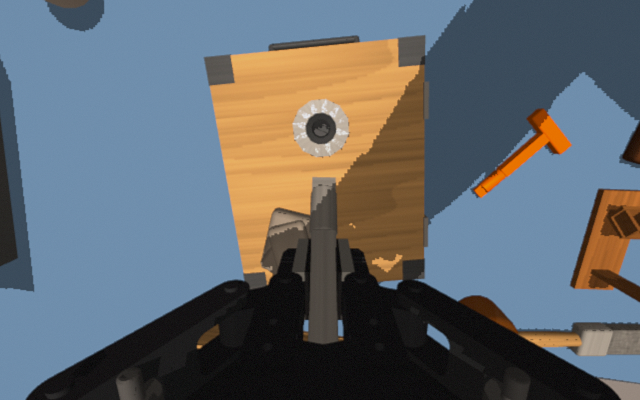

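The keyhole's dark disc is centred near (321,127) and the bit's end near (324,180). I'll measure both in this one view.

Run:
```python
from h import *
z=np.load('pics/w2.npz');im=z['im'].astype(int);d=z['d'];T=z['T'];ci=r.camera_info('wrist')
def ray(u,v,zz):
    a=T[:3,:3]@np.array([(u-ci['cx'])/ci['fx'],(v-ci['cy'])/ci['fy'],1]);return T[:3,3]+a*(zz-T[2,3])/a[2]
g=im.sum(-1); sub=np.zeros(g.shape,bool);sub[95:160,290:352]=1
ys,xs=np.nonzero(sub&(g<150)); print('dark',len(xs),xs.mean(),ys.mean(),np.ptp(xs),np.ptp(ys))
P=cloud('wrist',d,T)
# boss ring: bright
sat=im.max(-1)-im.min(-1); m=sub&(sat<35)&(g>300); ys,xs=np.nonzero(m); (cx,cy),rad=cv2.minEnclosingCircle(np.stack([xs,ys],1).astype(np.float32)); print('boss',cx,cy,rad,np.median(P[m][:,2]),ray(cx,cy,.08))
uu,vv=np.nonzero(sub&(g<150))[::-1]; print('hole',ray((uu.max()+uu.min())/2,(vv.max()+vv.min())/2,.08))
for r0 in range(170,290,8):
    k=(d[r0:r0+8]>.1)&(P[r0:r0+8][...,2]>.15)&(np.abs(np.arange(640)-322)<15)[None]
    if k.any():
        Q=P[r0:r0+8][k];print(r0,len(Q),Q.mean(0).round(4),round(np.ptp(Q[:,1]),4))
print(ci['fx'],T[:3,3])
```

```text
dark 141 319.09929078014187 125.43971631205673 21 22
boss 320.73675537109375 127.86890411376953 28.361650466918945 0.08056572491323932 [ 0.52801027 -0.23585483  0.08      ]
hole [ 0.52676651 -0.23801817  0.08      ]
170 23 [ 0.5504 -0.2303  0.1834] 0.0121
178 186 [ 0.5523 -0.2299  0.1864] 0.013
186 195 [ 0.5549 -0.2295  0.1945] 0.0129
194 206 [ 0.5582 -0.2291  0.1985] 0.0139
202 216 [ 0.5613 -0.2286  0.2021] 0.014
210 215 [ 0.5644 -0.2281  0.2058] 0.0137
218 216 [ 0.5672 -0.2276  0.2095] 0.0134
226 221 [ 0.5702 -0.2274  0.2127] 0.0137
234 217 [ 0.5729 -0.227   0.2163] 0.0138
242 229 [ 0.5754 -0.2268  0.2197] 0.0133
250 232 [ 0.5776 -0.2264  0.2234] 0.0127
258 232 [ 0.5799 -0.226   0.2267] 0.0127
266 230 [ 0.5823 -0.2256  0.2296] 0.0125
274 232 [ 0.5846 -0.2253  0.2323] 0.0125
282 232 [ 0.5871 -0.2249  0.2347] 0.0124
300.5642574466373 [ 0.51840333 -0.23574118  0.34858817]
```

```bash
python3 -m jog '[[[0.003,-0.0025,0.03],0],[[0.007,-0.0025,0.06],0],[[0.007,-0.0025,0.085],0],[[0.007,-0.0025,0.085],0],[[0.007,-0.0025,0.085],0]]'
python3 - <<'E'
from h import *
p,M,s=tool(); T=T_wc('wrist',s); im,d=r.snapshot('wrist'); np.savez('pics/w3',im=im,d=d,T=T)
print(p)
c=cv2.resize(im[60:210,240:400],None,fx=5,fy=5*.8,interpolation=cv2.INTER_CUBIC)[:600]; save('w3',c)
E
```

```text
time: 7.78
tcp_pos: [0.5792, -0.2287, 0.1216]
orientation: [0.001, -0.08, 0.997, -0.0]
ft_force: [-0.2, -0.6, -0.1]
gripper_width: 0.133
grip_force: 39.0
[ 0.57918775 -0.22865104  0.12157671]
```

View pics/w3.png

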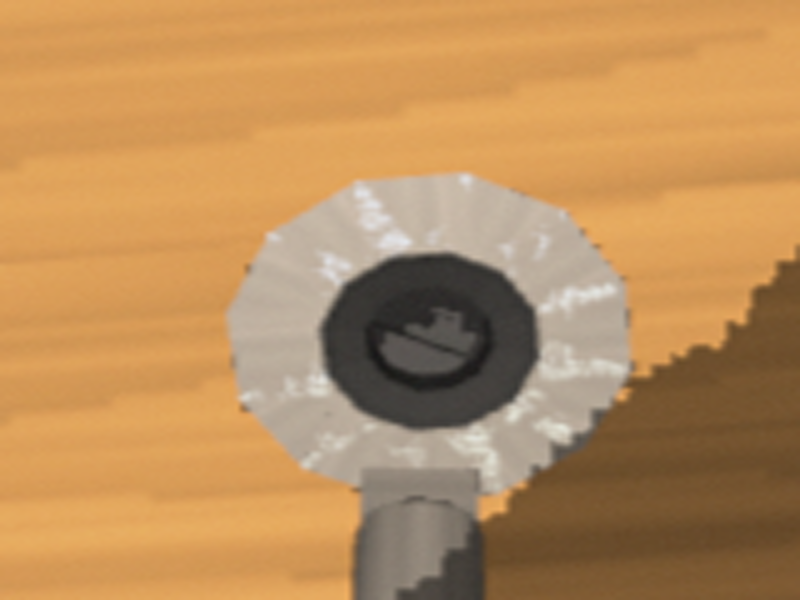

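The drop-in disc shows well: funnel centre at pixel (326,145), bit end centred at (324,177). The dark slot line is faintly visible, about 25° below the image's x axis.

Run:
```python
from h import *
z=np.load('pics/w3.npz');d=z['d'];T=z['T'];ci=r.camera_info('wrist');P=cloud('wrist',d,T);p,M,s=tool()
def ray(u,v,zz):
    a=T[:3,:3]@np.array([(u-ci['cx'])/ci['fx'],(v-ci['cy'])/ci['fy'],1]);return T[:3,3]+a*(zz-T[2,3])/a[2]
h=ray(326,145,.080); 
k=P[178:183,320:328];print('bit top',np.median(k.reshape(-1,3),0))
for zz in(.096,.1):
    t=ray(324,177,zz); print('hole',h.round(4),'tip',t.round(4),'hole-tip in tool',((M.T@(h-t))*1e3).round(1))
a=ray(240+390/5,60+325/4,.052);b=ray(240+470/5,60+355/4,.052);v=(b-a);print('slot dir deg',np.degrees(np.arctan2(v[1],v[0])),np.linalg.norm(v))
ym=M[:,1];print('tool y dir',np.degrees(np.arctan2(ym[1],ym[0])))
for x in r.spot_point('wrist','case')[:1]:
    print((T[:3,:3]@x['point']+T[:3,3]).round(4))
```

```text
bit top [ 0.5455357  -0.23454137  0.10159954]
hole [ 0.5283 -0.2358  0.08  ] tip [ 0.5449 -0.2344  0.096 ] hole-tip in tool [16.6  1.3 16. ]
hole [ 0.5283 -0.2358  0.08  ] tip [ 0.5441 -0.2345  0.1   ] hole-tip in tool [15.8  1.3 20. ]
slot dir deg 74.37267303012193 0.012324124566319561
tool y dir 99.19806156624652
[ 0.5701 -0.2218 -0.0013]
```

```bash
python3 -m jog '[[[0.007,0.0013,0.004],0],[[0.014,0.0013,0.008],0],[[0.0215,0.0013,0.01],0],[[0.0215,0.0013,0.015],0],[[0.0215,0.0013,0.019],0],[[0.0215,0.0013,0.022],0],[[0.0215,0.0013,0.024],0],[[0.0215,0.0013,0.024],0]]'
```

```text
time: 8.88
tcp_pos: [0.5575, -0.2307, 0.0962]
orientation: [0.0, -0.08, 0.997, -0.0]
ft_force: [3.2, -0.1, -1.6]
gripper_width: 0.138
grip_force: 39.0
```

```bash
python3 -m jog '[[[-0.001,0,0.001],0],[[-0.001,0,0.002],0],[[-0.001,0,0.003],0],[[-0.001,0,0.003],0]]'
python3 - <<'E'
from h import *
p,M,s=tool(); T=T_wc('wrist',s); im,d=r.snapshot('wrist'); np.savez('pics/w4',im=im,d=d,T=T)
c=cv2.resize(im[60:260,240:400],None,fx=3,fy=3,interpolation=cv2.INTER_CUBIC); im2,_=r.snapshot('side'); save('w4',np.hstack([c[:600],cv2.resize(im2[100:220,330:420],(300,400))[:600] if 0 else cv2.copyMakeBorder(cv2.resize(im2[110:210,330:430],(310,310)),0,290,0,0,0)]))
E
```

```text
time: 9.38
tcp_pos: [0.5582, -0.2307, 0.094]
orientation: [0.0, -0.08, 0.997, -0.0]
ft_force: [-3.0, 1.0, 7.2]
gripper_width: 0.135
grip_force: 40.4
```

View pics/w4.png

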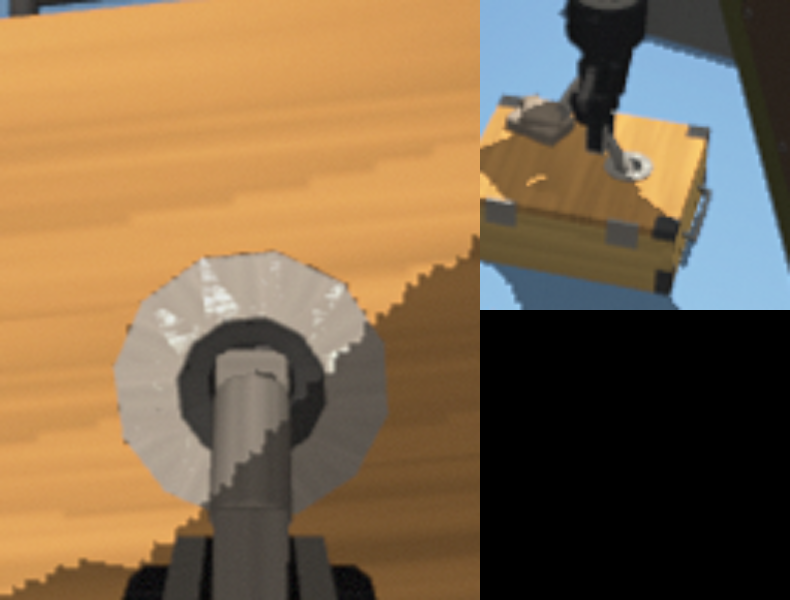

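The bit is in the funnel, centred sideways and touching the rim. Now I pivot the key upright within a light grip.

```bash
python3 -m jog '[[[0.001,0,0],0],[[0.002,0,0],0],[[0.003,0,0],0],[[0.004,0,0],0],[[0.005,0,0],0],[[0.006,0,0],0],[[0.006,0,0],0]]' - 20
python3 - <<'E'
from h import *
p,M,s=tool(); T=T_wc('wrist',s); im,d=r.snapshot('wrist'); np.savez('pics/w5',im=im,d=d,T=T)
P=cloud('wrist',d,T)
for r0 in range(170,300,8):
    k=(d[r0:r0+8]>.1)&(P[r0:r0+8][...,2]>.085)&(np.abs(np.arange(640)-323)<14)[None]
    if k.any():
        Q=P[r0:r0+8][k];print(r0,len(Q),np.median(Q,0).round(4),round(np.ptp(Q[:,1]),4))
E
```

```text
time: 10.35
tcp_pos: [0.5545, -0.2312, 0.0948]
orientation: [0.003, -0.08, 0.997, -0.001]
ft_force: [13.3, 4.1, 5.5]
gripper_width: 0.134
grip_force: 39.2
186 9 [ 0.5253 -0.2372  0.0853] 0.0041
194 138 [ 0.5279 -0.2365  0.0868] 0.0116
202 199 [ 0.5309 -0.2361  0.0901] 0.0131
210 212 [ 0.534  -0.2354  0.0939] 0.0139
218 214 [ 0.5369 -0.2349  0.0976] 0.0137
226 215 [ 0.5396 -0.2343  0.1013] 0.0133
234 214 [ 0.5422 -0.234   0.105 ] 0.0132
242 216 [ 0.5446 -0.2335  0.1085] 0.0124
250 216 [ 0.547  -0.2331  0.1121] 0.0117
258 214 [ 0.5494 -0.2327  0.1149] 0.0115
266 213 [ 0.5518 -0.2323  0.118 ] 0.0114
274 214 [ 0.5541 -0.2321  0.1209] 0.0111
282 214 [ 0.5562 -0.2316  0.1236] 0.0112
290 216 [ 0.5584 -0.2313  0.1264] 0.0113
298 215 [ 0.5604 -0.2309  0.1291] 0.0111
```

```bash
cat > tilt.py <<'E'
from h import *
p,M,s=tool(); T=T_wc('wrist',s); im,d=r.snapshot('wrist')
P=cloud('wrist',d,T); sel=[]
for r0 in range(250,310,4):
    Q=P[r0:r0+4,316:331].reshape(-1,3); Q=Q[Q[:,2]>.085]
    if len(Q)>10: sel.append(np.median(Q,0))
S=np.array(sel); v=np.linalg.svd(S-S.mean(0))[2][0]; v*=np.sign(v[2]); print('tilt',np.degrees(np.arccos(v[2])).round(1),'yaw',np.degrees(np.arctan2(v[1],v[0])).round(1),S.mean(0).round(4),'wf',np.round(s['ft_force'],1),'grip',s['grip_force'])
E
python3 -m jog '[[[0,0,0],0],[[0,0,0],0],[[0,0,0],0],[[0,0,0],0]]' -1 20; python3 tilt.py
```

```text
time: 10.9
tcp_pos: [0.5545, -0.2312, 0.0949]
orientation: [0.003, -0.08, 0.997, -0.001]
ft_force: [13.5, 4.9, 5.7]
gripper_width: 0.13
grip_force: 39.2
tilt 37.8 yaw 9.1 [ 0.5545 -0.2319  0.1213] wf [13.5  4.9  5.7] grip 39.22025004889292
```

```bash
python3 -m jog '[[[0,0,0],0],[[0,0,0],0],[[0,0,0],0]]' -0.74 20; python3 tilt.py
```

```text
time: 11.32
tcp_pos: [0.5545, -0.2312, 0.0948]
orientation: [0.003, -0.08, 0.997, -0.001]
ft_force: [14.0, 4.1, 6.1]
gripper_width: 0.134
grip_force: 39.2
tilt 37.6 yaw 9.0 [ 0.5545 -0.2319  0.1213] wf [14.   4.1  6.1] grip 39.22064122811207
```

```bash
python3 -m jog '[[[0,0,0],0],[[0,0,0],0]]' -0.72 20; python3 tilt.py
```

```text
time: 11.62
tcp_pos: [0.5535, -0.2314, 0.0943]
orientation: [0.002, -0.08, 0.997, -0.0]
ft_force: [7.8, 2.9, 5.5]
gripper_width: 0.14
grip_force: 6.2
tilt 36.9 yaw 9.3 [ 0.5536 -0.2321  0.1207] wf [7.8 2.9 5.5] grip 6.170213366858661
```

```bash
python3 -m jog '[[[0.0,0,0],0],[[0.001,0,0],0],[[0.002,0,0],0],[[0.003,0,0],0],[[0.003,0,0],0]]'; python3 tilt.py
```

```text
time: 12.3
tcp_pos: [0.5512, -0.2318, 0.0948]
orientation: [0.003, -0.08, 0.997, -0.001]
ft_force: [9.7, 3.8, 8.5]
gripper_width: 0.137
grip_force: 10.6
tilt 33.4 yaw 9.3 [ 0.5507 -0.2327  0.1221] wf [9.7 3.8 8.5] grip 10.589284496381879
```

```bash
python3 -m jog '[[[0.001,0,0],0],[[0.002,0,0],0],[[0.003,0,0],0],[[0.004,0,0],0],[[0.005,0,0],0],[[0.005,0,0],0]]'; python3 tilt.py
```

```text
time: 13.1
tcp_pos: [0.546, -0.2326, 0.0941]
orientation: [0.002, -0.08, 0.997, -0.0]
ft_force: [11.6, 2.4, 0.9]
gripper_width: 0.146
grip_force: 13.0
tilt 27.4 yaw 9.1 [ 0.5449 -0.2335  0.1223] wf [11.6  2.4  0.9] grip 13.038851874880493
```

```bash
python3 -m jog '[[[0.0,0,0],0],[[0,0,0],0],[[0,0,0],0],[[0,0,0],0],[[0,0,0],0]]' 1 20; python3 tilt.py
```

```text
time: 13.78
tcp_pos: [0.5443, -0.2328, 0.0932]
orientation: [-0.0, -0.08, 0.997, 0.0]
ft_force: [0.5, 0.1, 0.3]
gripper_width: 0.999
grip_force: 0.0
tilt 24.6 yaw 8.9 [ 0.5434 -0.2338  0.1214] wf [0.5 0.1 0.3] grip 0.0
```

```bash
python3 -m jog '[[[0,0,-0.01],0],[[0,0,-0.03],0],[[0,0,-0.06],0],[[0.02,0,-0.1],0],[[0.03,0,-0.12],0],[[0.03,0,-0.12],0],[[0.03,0,-0.12],0]]'
python3 - <<'E'
from h import *
p,M,s=tool(); T=T_wc('wrist',s); im,d=r.snapshot('wrist'); np.savez('pics/w6',im=im,d=d,T=T)
for th in('key','key_shaft','key_crossbar'):
    for x in r.spot_point('wrist',th)[:2]:
        q=T[:3,:3]@x['point']+T[:3,3]; print(th,round(x['score'],2),q.round(4),pix('wrist',T,q))
P=cloud('wrist',d,T); sat=im.astype(int).max(-1)-im.min(-1)
m=(P[...,2]>.13)&(P[...,2]<.19)&(d>.1)&(np.linalg.norm(P[...,:2]-[.563,-.23],axis=-1)<.05)
Q=P[m];print(len(Q),Q.mean(0),Q.min(0),Q.max(0)); v,u=np.nonzero(m);print(u.min(),u.max(),v.min(),v.max())
w=Q[:,:2]-Q[:,:2].mean(0);e=np.linalg.svd(w,full_matrices=False)[2][0];print(np.degrees(np.arctan2(e[1],e[0])),np.ptp(w@e))
save('w6',im[:300,150:500])
E
```

```text
time: 14.7
tcp_pos: [0.5147, -0.2374, 0.212]
orientation: [-0.001, -0.08, 0.997, 0.0]
ft_force: [-0.1, 0.2, -0.8]
gripper_width: 0.997
grip_force: 0.0
key 0.8 [ 0.5748 -0.0413  0.0062] (469, 247)
key 0.79 [ 0.5249 -0.2386  0.0683] (321, 199)
key_shaft 0.73 [ 0.5466 -0.2349  0.1179] (321, 239)
key_shaft 0.73 [ 0.5254 -0.01    0.0067] (506, 214)
key_crossbar 0.83 [ 0.5646 -0.2261  0.1523] (328, 280)
key_crossbar 0.79 [0.4917 0.015  0.0098] (537, 192)
2247 [ 0.56093526 -0.23127882  0.15687185] [ 0.54582574 -0.25911807  0.13003437] [ 0.57616601 -0.2027158   0.16578781]
284 360 245 295
98.48268508029997 0.05589815101269366
```

View pics/w6.png

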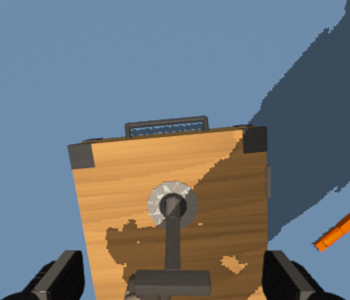

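The key leans stably in the hole, its crossbar centred near (170,280) in the crop. I'll take it lightly by the two crossbar ends and swing it upright.

```bash
python3 -c "
from h import *
plan([.5645,-.2307,.127],98.8)"
```

```text
shift [-50.3  -1.4  85.1] mm; yaw row 0.4 cur ydir 99.2 j6 -2.23
```

```bash
python3 -m jog '[[[-0.025,-0.001,0],0],[[-0.05,-0.0014,0.02],0],[[-0.05,-0.0014,0.05],0],[[-0.05,-0.0014,0.075],0],[[-0.05,-0.0014,0.085],0],[[-0.05,-0.0014,0.085],0]]' 1 && python3 -m jog '[[[0,0,0],0],[[0,0,0],0],[[0,0,0],0],[[0,0,0],0],[[0,0,0],0],[[0,0,0],0]]' 0.31 20
```

```text
time: 15.65
tcp_pos: [0.5643, -0.2309, 0.128]
orientation: [-0.0, -0.08, 0.997, 0.0]
ft_force: [-0.2, 0.2, -0.1]
gripper_width: 0.999
grip_force: 0.0
time: 16.4
tcp_pos: [0.5648, -0.2311, 0.1289]
orientation: [0.001, -0.08, 0.997, -0.0]
ft_force: [2.8, 0.8, 5.6]
gripper_width: 0.659
grip_force: 4.7
```

```bash
python3 -m jog '[[[0.003,0,-0.003],0],[[0.006,0,-0.005],0],[[0.010,0,-0.006],0],[[0.014,0,-0.006],0],[[0.018,0,-0.006],0],[[0.018,0,-0.006],0]]'
python3 - <<'E'
from h import *
p,M,s=tool(); T=T_wc('wrist',s); im,d=r.snapshot('wrist')
P=cloud('wrist',d,T); c=[]
for th in('key','key_shaft','key_crossbar'):
    for x in r.spot_point('wrist',th)[:3]:
        q=T[:3,:3]@x['point']+T[:3,3]
        if abs(q[1]+.236)<.03: print(th,round(x['score'],2),q.round(4))
save('w7',im[100:400,150:500])
E
```

```text
time: 17.15
tcp_pos: [0.5463, -0.2339, 0.1342]
orientation: [-0.0, -0.08, 0.997, 0.0]
ft_force: [1.0, 0.2, -1.3]
gripper_width: 0.657
grip_force: 4.2
key 0.62 [ 0.5231 -0.2367  0.0668]
key_shaft 0.68 [ 0.5372 -0.2371  0.1165]
key_crossbar 0.62 [ 0.5503 -0.2309  0.1569]
```

```bash
python3 -m jog '[[[0.004,0,0],0],[[0.008,0,0],0],[[0.012,0,0.001],0],[[0.016,0,0.001],0],[[0.018,0,0.002],0],[[0.018,0,0.002],0]]'
python3 - <<'E'
from h import *
p,M,s=tool(); T=T_wc('wrist',s); im,d=r.snapshot('wrist')
for th in('key','key_shaft','key_crossbar'):
    for x in r.spot_point('wrist',th)[:3]:
        q=T[:3,:3]@x['point']+T[:3,3]
        if abs(q[1]+.236)<.03: print(th,round(x['score'],2),q.round(4))
im2,_=r.snapshot('side')
for th in('key','key_shaft','key_crossbar'):
    T=T_wc('side')
    for x in r.spot_point('side',th)[:3]:
        q=T[:3,:3]@x['point']+T[:3,3]
        if abs(q[1]+.236)<.03: print('side',th,round(x['score'],2),q.round(4))
save('w8',np.hstack([im[100:400,170:470],cv2.resize(im2[90:210,320:440],(300,300))]))
E
```

```text
time: 18.1
tcp_pos: [0.5287, -0.2368, 0.1322]
orientation: [-0.0, -0.08, 0.997, 0.0]
ft_force: [-0.1, 0.4, -2.1]
gripper_width: 0.657
grip_force: 3.7
key 0.68 [ 0.5286 -0.2364  0.063 ]
key_crossbar 0.79 [ 0.5284 -0.2363  0.1542]
side key 0.42 [ 0.5284 -0.2401  0.0551]
side key_shaft 0.59 [ 0.5258 -0.236   0.1165]
```

View pics/w8.png

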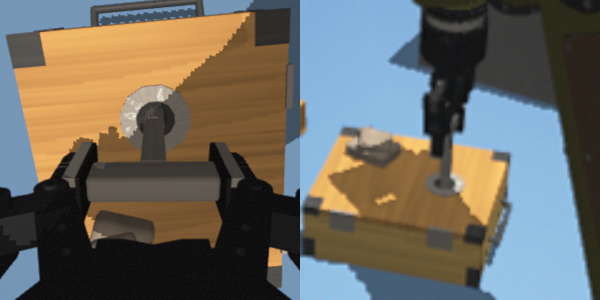

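The key is upright and the tip is about 22–26 mm deep. I'll let go and lift off.

```bash
python3 -m jog '[[[0,0,0],0],[[0,0,0],0],[[0,0,0],0],[[0,0,0],0],[[0,0,0],0],[[0,0,0],0]]' 1 20 && python3 -m jog '[[[0,0,-0.02],0],[[0,0,-0.05],0],[[0,0,-0.08],0],[[0.03,0,-0.09],0],[[0.03,0,-0.09],0],[[0.03,0,-0.09],0]]'
python3 - <<'E'
from h import *
p,M,s=tool(); T=T_wc('wrist',s); im,d=r.snapshot('wrist')
for th in('key','key_crossbar'):
    for x in r.spot_point('wrist',th)[:3]:
        q=T[:3,:3]@x['point']+T[:3,3]
        if abs(q[1]+.236)<.03: print(th,round(x['score'],2),q.round(4))
P=cloud('wrist',d,T)
m=(P[...,2]>.135)&(P[...,2]<.18)&(d>.1)&(np.linalg.norm(P[...,:2]-[.528,-.236],axis=-1)<.04)
top=m&(P[...,2]>np.percentile(P[m][:,2],90)-.004)
Q=P[top];print(len(Q),np.median(Q,0).round(4),Q.min(0).round(4),Q.max(0).round(4)); w=Q[:,:2]-Q[:,:2].mean(0);e=np.linalg.svd(w,full_matrices=False)[2];a=np.degrees(np.arctan2(e[0][1],e[0][0]));print('bar dir',a,np.ptp(w@e[0]),np.ptp(w@e[1]))
n=np.linalg.svd(Q-Q.mean(0),full_matrices=False)[2][2];print('top normal',n.round(3))
print('mid',(Q[:,:2].mean(0)+e.T@[(np.max(w@e[0])+np.min(w@e[0]))/2,(np.max(w@e[1])+np.min(w@e[1]))/2]).round(4)); save('w9',im)
plan([.5285,-.236,.15],9)
E
```

```text
time: 19.25
tcp_pos: [0.5288, -0.2368, 0.1323]
orientation: [0.0, -0.08, 0.997, -0.0]
ft_force: [0.0, 0.5, -0.2]
gripper_width: 1.002
grip_force: 0.0
time: 20.0
tcp_pos: [0.4994, -0.2415, 0.222]
orientation: [-0.0, -0.08, 0.997, 0.0]
ft_force: [-0.2, 0.3, 0.2]
gripper_width: 0.999
grip_force: 0.0
key 0.68 [ 0.5252 -0.2362  0.0576]
key_crossbar 0.7 [ 0.5348 -0.2293  0.1479]
key_crossbar 0.51 [ 0.5259 -0.2371  0.0582]
1118 [ 0.534  -0.2342  0.1598] [ 0.5256 -0.2612  0.1567] [ 0.5445 -0.2054  0.1623]
bar dir 97.5603986207223 0.05551446918909557 0.012899952630491951
top normal [-0.062  0.015  0.998]
mid [ 0.535 -0.233]
shift [-29.5   0.6  71.7] mm; yaw row -89.8 cur ydir 99.2 j6 -2.25
```

```bash
python3 -m jog '[[[-0.006,0,0],10],[[-0.012,0,0],20],[[-0.018,0,0],30],[[-0.024,0,0],40],[[-0.0295,0.0006,0],50],[[-0.0295,0.0006,0],60],[[-0.0295,0.0006,0],70],[[-0.0295,0.0006,0],80],[[-0.0295,0.0006,0],90],[[-0.0295,0.0006,0],91.5],[[-0.0295,0.0006,0.03],91.5],[[-0.0295,0.0006,0.06],91.5],[[-0.0295,0.0006,0.08],91.5],[[-0.0295,0.0006,0.087],91.5],[[-0.0295,0.0006,0.087],91.5]]' 1 && python3 -m jog '[[[0,0,0],0],[[0,0,0],0],[[0,0,0],0],[[0,0,0],0],[[0,0,0],0],[[0,0,0],0]]' -1 30; python3 -c "
from h import *
plan([.5283,-.2358,.135],0)"
```

```text
time: 22.02
tcp_pos: [0.5284, -0.2362, 0.1354]
orientation: [-0.0, 0.658, 0.753, -0.0]
ft_force: [-0.5, 0.1, 0.1]
gripper_width: 1.0
grip_force: 0.0
time: 22.78
tcp_pos: [0.5283, -0.2363, 0.1354]
orientation: [0.0, 0.658, 0.753, 0.0]
ft_force: [1.5, -0.2, 1.6]
gripper_width: 0.137
grip_force: 33.7
shift [0.5 0.  0.4] mm; yaw row 7.7 cur ydir 7.7 j6 -0.62
```

```bash
python3 -m jog '[[[0,0,0.001],0],[[0,0,0.001],0]]'; python3 -m jog '[[[0,0,0.001],0],[[0,0,0.001],0]]'; python3 -m jog '[[[0,0,0.0005],0],[[0,0,0.0005],0]]'
```

```text
time: 23.02
tcp_pos: [0.5283, -0.2363, 0.1344]
orientation: [0.0, 0.658, 0.753, 0.0]
ft_force: [0.7, 0.4, 2.9]
gripper_width: 0.133
grip_force: 34.0
time: 23.28
tcp_pos: [0.5283, -0.2363, 0.1333]
orientation: [0.0, 0.658, 0.753, 0.0]
ft_force: [0.8, 0.2, 3.7]
gripper_width: 0.133
grip_force: 34.1
time: 23.52
tcp_pos: [0.5283, -0.2363, 0.1328]
orientation: [0.0, 0.658, 0.753, 0.0]
ft_force: [1.4, -0.1, 3.5]
gripper_width: 0.136
grip_force: 34.2
```

```bash
for i in 1 2 3; do :; done; python3 -m jog '[[[0,0,0],3],[[0,0,0],6],[[0,0,0],9],[[0,0,0],12],[[0,0,0],15]]'; python3 -m jog '[[[0,0,0],2],[[0,0,0],4],[[0,0,0],6],[[0,0,0],6]]';python3 -m jog '[[[0,0,0],2],[[0,0,0],4],[[0,0,0],6],[[0,0,0],6]]'
```

```text
time: 24.15
tcp_pos: [0.5283, -0.2362, 0.1329]
orientation: [0.0, 0.751, 0.66, 0.0]
ft_force: [1.6, 0.7, 3.6]
gripper_width: 0.129
grip_force: 34.1
time: 24.65
tcp_pos: [0.5281, -0.2362, 0.1326]
orientation: [-0.0, 0.784, 0.62, -0.0]
ft_force: [0.1, 0.2, -0.4]
gripper_width: 0.136
grip_force: 33.5
time: 25.15
tcp_pos: [0.5282, -0.2362, 0.1328]
orientation: [-0.0, 0.816, 0.578, -0.0]
ft_force: [-0.8, 0.6, -0.9]
gripper_width: 0.137
grip_force: 33.5
```

```bash
python3 -m jog '[[[0,0,0.001],0],[[0,0,0.002],0],[[0,0,0.002],0]]'; python3 -m jog '[[[0,0,0.001],0],[[0,0,0.002],0],[[0,0,0.003],0],[[0,0,0.003],0]]'
```

```text
time: 25.52
tcp_pos: [0.5282, -0.2362, 0.1306]
orientation: [-0.0, 0.816, 0.579, -0.0]
ft_force: [-0.6, 0.7, -2.4]
gripper_width: 0.132
grip_force: 33.5
time: 26.02
tcp_pos: [0.5282, -0.2362, 0.1276]
orientation: [-0.0, 0.816, 0.578, -0.0]
ft_force: [-1.0, -0.2, -0.6]
gripper_width: 0.134
grip_force: 33.5
```

```bash
python3 -m jog '[[[0,0,0],5],[[0,0,0],10],[[0,0,0],15],[[0,0,0],20],[[0,0,0],25],[[0,0,0],30],[[0,0,0],35],[[0,0,0],40],[[0,0,0],45],[[0,0,0],50],[[0,0,0],55],[[0,0,0],55]]'; python3 -c "
from h import *
print(r.state()['moment']);plan([.5283,-.2358,.135],0)"; python3 -m jog '[[[0,0,0],3],[[0,0,0],6],[[0,0,0],6]]'; python3 -c "
from h import *
print(r.state()['moment']);plan([.5283,-.2358,.135],0)"
```

```text
time: 27.52
tcp_pos: [0.528, -0.2362, 0.1276]
orientation: [-0.0, 0.991, 0.137, -0.0]
ft_force: [-2.8, -0.1, -0.6]
gripper_width: 0.137
grip_force: 33.5
[0.12573263 0.68033538 0.02431223]
shift [ 0.4 -0.3 -7.4] mm; yaw row -74.3 cur ydir -74.3 j6 0.81
time: 27.9
tcp_pos: [0.528, -0.2362, 0.1276]
orientation: [-0.0, 0.996, 0.086, -0.0]
ft_force: [-3.3, 1.4, -0.0]
gripper_width: 0.134
grip_force: 33.5
[0.09057265 0.88225043 0.13574446]
shift [ 0.3 -0.3 -7.4] mm; yaw row -80.2 cur ydir -80.2 j6 0.92
```

```bash
m(){ python3 -c "
from h import *
s=r.state();print('Mz',s['moment'][2]);plan([.5283,-.2358,.135],0)"; }; python3 -m jog '[[[0,0,0],2],[[0,0,0],4],[[0,0,0],4]]'|head -1; m; python3 -m jog '[[[0,0,0],2],[[0,0,0],4],[[0,0,0],4]]'|head -1; m; python3 -m jog '[[[0,0,0],2],[[0,0,0],4],[[0,0,0],4]]'|head -1;m
```

```text
time: 28.28
Mz 0.08090541639717931
shift [ 0.3 -0.3 -7.3] mm; yaw row -84.3 cur ydir -84.3 j6 0.99
time: 28.65
Mz 0.08525344844380416
shift [ 0.1 -0.4 -7.3] mm; yaw row -88.4 cur ydir -88.4 j6 1.06
time: 29.02
Mz 0.06614671274908486
shift [ 0.1 -0.4 -7.3] mm; yaw row 87.6 cur ydir -92.4 j6 1.13
```

```bash
m(){ python3 -c "
from h import *
s=r.state();print('Mz',s['moment'][2]);plan([.5283,-.2358,.135],0)"; }; python3 -m jog '[[[0,0,0],1.5],[[0,0,0],3],[[0,0,0],3]]'|head -1; m; python3 -m jog '[[[0,0,0],1.5],[[0,0,0],3],[[0,0,0],3]]'|head -1; m
```

```text
time: 29.4
Mz 0.1221551610674511
shift [ 0.1 -0.4 -7.3] mm; yaw row 84.7 cur ydir -95.3 j6 1.18
time: 29.78
Mz 0.10438947173938298
shift [ 0.  -0.4 -7.3] mm; yaw row 81.7 cur ydir -98.3 j6 1.23
```

```bash
m(){ python3 -c "
from h import *
s=r.state();print('Mz',s['moment'][2],s['gripper_width']);plan([.5283,-.2358,.135],0)"; }; for i in 1; do python3 -m jog '[[[0,0,0],1.5],[[0,0,0],3],[[0,0,0],3]]'|head -1; m; python3 -m jog '[[[0,0,0],1.5],[[0,0,0],3],[[0,0,0],3]]'|head -1; m; done
python3 - <<'E'
from h import *
p,M,s=tool(); T=T_wc('wrist',s); im,d=r.snapshot('wrist'); im2,_=r.snapshot('side'); save('w10',np.hstack([im[100:400,170:470],cv2.resize(im2[90:210,320:440],(300,300))]))
E
```

```text
time: 30.15
Mz 0.18691247446716341 0.1356093907203821
shift [ 0.  -0.4 -7.3] mm; yaw row 78.6 cur ydir -101.4 j6 1.29
time: 30.52
Mz 0.29781485421004317 0.1347992489332228
shift [ 0.  -0.4 -7.3] mm; yaw row 75.6 cur ydir -104.4 j6 1.34
```

View pics/w10.png

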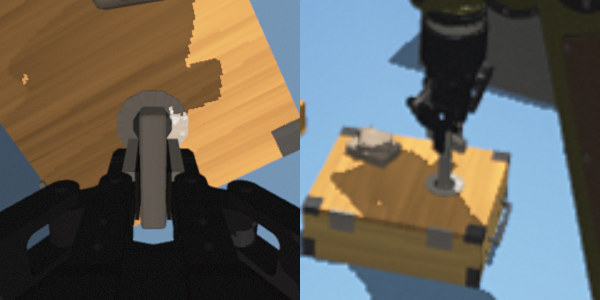

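The key is gripped by its crossbar, held low and upright in the lock. The moment has started to climb, so I'll press a little further to confirm the stop.

```bash
m(){ python3 -c "
from h import *
s=r.state();print('Mz',s['moment'][2],s['gripper_width']);plan([.5283,-.2358,.135],0)"; }; python3 -m jog '[[[0,0,0],1.5],[[0,0,0],3],[[0,0,0],3]]'|head -1; m; python3 -m jog '[[[0,0,0],1.5],[[0,0,0],3],[[0,0,0],3]]'|head -1; m
```

```text
time: 31.0
Mz 0.3843807970622104 0.13438170842001154
shift [ 0.  -0.4 -7.2] mm; yaw row 72.6 cur ydir -107.4 j6 1.39
time: 31.38
Mz 0.4792767371812513 0.13527711391227862
shift [ 0.  -0.4 -7.3] mm; yaw row 69.6 cur ydir -110.4 j6 1.44
```

```bash
python3 -m jog '[[[0,0,0],-3],[[0,0,0],-6],[[0,0,0],-9],[[0,0,0],-9]]' && python3 -m jog '[[[0,0,0],0],[[0,0,0],0],[[0,0,0],0],[[0,0,0],0],[[0,0,0],0],[[0,0,0],0]]' 1 && python3 -m jog '[[[0,0,-0.02],0],[[0,0,-0.06],0],[[0,0,-0.11],0],[[0,0,-0.11],0],[[0,0,-0.11],0]]'
python3 - <<'E'
from h import *
p,M,s=tool(); T=T_wc('wrist',s); im,d=r.snapshot('wrist')
P=cloud('wrist',d,T)
m=(P[...,2]>.135)&(P[...,2]<.18)&(d>.1)&(np.linalg.norm(P[...,:2]-[.528,-.236],axis=-1)<.04)
Q=P[m];Q=Q[Q[:,2]>np.percentile(Q[:,2],90)-.004]
print(len(Q),np.median(Q,0).round(4)); w=Q-Q.mean(0);e=np.linalg.svd(w,full_matrices=False)[2];print('bar dir',np.degrees(np.arctan2(e[0][1],e[0][0])),'n',e[2].round(3),np.ptp(w@e[0]))
E
```

```text
time: 31.88
tcp_pos: [0.5281, -0.2363, 0.1277]
orientation: [0.0, 0.995, -0.099, -0.0]
ft_force: [-5.3, 1.8, -3.5]
gripper_width: 0.136
grip_force: 33.1
time: 32.62
tcp_pos: [0.5283, -0.2362, 0.1278]
orientation: [0.0, 0.995, -0.099, 0.0]
ft_force: [0.0, -0.1, -0.5]
gripper_width: 1.001
grip_force: 0.0
time: 33.25
tcp_pos: [0.528, -0.2361, 0.237]
orientation: [-0.0, 0.995, -0.099, -0.0]
ft_force: [-0.2, -0.2, -0.9]
gripper_width: 1.002
grip_force: 0.0
1001 [ 0.5311 -0.2363  0.1519]
bar dir 176.88685472534263 n [ 0.003 -0.007  1.   ] 0.05564308952545971
```

```bash
python3 -c "
from station import r
print(r.job_done())"
```

```text
the job is handed in; nothing more can be done
None
```

The case should be locked: I turned the key clockwise until it hit a firm stop and left it standing upright and let go, about 36 mm deep in the slot. I handed the job in at about 33 s of the 72 s; no verdict came back.

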